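# Turn the candle row round onto the window rack

### The arm

A 6-joint arm with a two-finger parallel gripper is mounted at the origin on the work surface. World frame = base frame: x ahead of the robot, y to its left, z up, the work surface at z = 0. Lengths are in mm, angles in rad, forces in N, time in s.
With the tool pointing down it reaches from about 300 to 875 mm from the base axis. Payload 6.4 kg.
Tool frame: the origin (TCP) lies midway between the tips of the shut fingers; the grasp point (between the pads) lies 19 mm behind it; z points along the fingers, y is the line along which they close (so a half turn about z gives the same grasp; the last joint's range is limited). The gripper opens to 88 mm and grips with 3 to 60 N. Pads are 18 mm wide; open, the fingers measure 123 mm over their backs; the gripper's body (75 mm by 187 mm) begins 45 mm behind the grasp point.
Start: joints at [-1.322, 0.181, 1.607, -0, 1.354, -0.206], TCP at [252.605, -516.558, 238.714] pointing down, gripper open.
Joint ranges: [-2.99, 2.99], [-0.89, 2.07], [0.3, 2.58], [-1.14, 4.28], [0, 2.63], [-3.12, 3.12]. Speed limits (rad/s): [2.57, 2.57, 3.01, 3.14, 3.14, 3.14].

### API

Orientations are given as a 3x3 rotation matrix whose columns are the frame's x, y, z axes.
In Python, from station import sensors, imaging, job, spotter gives the robot as it stands. The module is installed in compiled form; this text tells all that it offers.
- The arm moves only by the shell command python3 -m pendant 'ROWS'. ROWS is JSON, a list of rows, each a list of 7 numbers: the shift along the tool's x, y, z as a fraction of full scale, then the turn, a rotation vector about the tool's x, y, z as a fraction of full scale, then the opening in per cent of the stroke, from 0 (shut) to 100 (fully open). In form: [[x, y, z, ax, ay, az, grip], ...]. A call has 1 to 8 rows; each row shifts and turns the commanded pose from where the row before left it, along the tool's axes as they then stand; what a row does not reach is not made up. Full scale, the value 1, is 6 cm for a shift and 90 degrees for a turn. A row lasts 1/8 s, in which the tool goes at most 62.5 mm and 10.7 degrees, less where a joint would pass 70% of its speed; a pose out of reach is approached as far as the arm can. A call with a number of a shift or a turn outside -1 to 1 is refused whole. A call with a gripper value outside its range is refused whole. The fingers move at their own pace and stop on an object; the grip force is fixed at half the most. Time passes only in rows, so rows that do not move let the fingers close. It gives the time, the measured TCP pose, the force, the opening and the grip force at its end, in the units of the state.
- sensors.get_state(): the state, without advancing time (a new reading comes with each control period).
- imaging.camera(name): name is "scene" or "top" or "wrist"; returns the picture (384x512x3 uint8, red, green, blue); there is no depth.
- imaging.camera_model(name): a dict with "fx", "fy", "cx", "cy" (pixels), "rvec" (rotation vector, rad) and "tvec" (3), from world to camera coordinates, as OpenCV has them. Camera axes: x right, y down, z forward; pixel columns grow to the right and rows downward; lengths in mm; the calibration is good to about 2 mm. A picture is of the moment at which its call begins: read the wrist's pose just before it. camera_model takes no time and is no camera call; for the wrist camera it gives the pose at the moment of the call.
- job.hand_in(): hands the job in; it is judged then, once.
Trained networks look in the newest picture that a camera, given by its name, has taken for a name from the list of things; names that differ only in an ending like _2 or _b are one class to them, and where a whole thing is asked for, a point or a joint stands for the part that bears it (a point fixed in the world has none). Each returns a list of dicts, best first, with "confidence" (0 to 1); they miss things now and then, are a little off and sometimes report something else, mostly with a low value. They report only what shows in the picture. A call takes as long as a camera call.
- spotter.look_for(camera, query): "at" ([x, y, z] in mm, in the coordinates of the camera as it stood for that picture, good to about 4 mm: the middle of the surface that is visible of it).
- spotter.masks_of(camera, query): "pixels" (384x512 bool, what is visible of it).
- spotter.spot_point(camera, query): "at" ([x, y, z] in mm, in the coordinates of the camera as it stood for that picture, good to about 4 mm: a listed point, or the origin of a listed thing).
The state is a dict: "time_s": time; "joints": joint angles; "qvel": joint speeds; "effort": joint torques, N m; "ee_pos": TCP position; "tool_rot": TCP orientation; "wrist_force": force on the tool from outside, world axes, zero at the start; "wrist_torque": the same for the moment, N m; "width": opening from 0.0 (shut) to 1.0 (fully open); "gripper_force": force on a finger pad.
Only numpy, scipy, OpenCV 4.12 (cv2) and the standard library are available. Lean on these libraries where they do the work, as an engineer would, in place of code of your own. Each camera call takes 0.05 s, during which the arm holds its last target. There are 200 camera calls.

### The job

Move the four candle pieces from their coasters on the grey tray to the dark ribbed rack, so that the row reads right from outside the window: in reverse order, the piece at the tray's left end as the robot sees it going into the rack's right-end bay, and so on along the row. Stand each upright in its own bay, centred on the pale round, without tipping any of them over, and leave the case, the comb and the bottle opener where they are.

Things in the scene. Friction and masses are not known exactly. Their poses are not given: they have to be found in the camera images.
- votive_c (a point): clear glass votive cup with a low white candle inside, round, open, 58 mm across the rim, 52 mm across the foot, 65 mm tall, about 160 g; origin at its centre, half-way up (32.5 mm above its underside); z up along its axis
- tealight_c (a point): square white ceramic tealight block, 52 x 52 mm, 46 mm tall, about 220 g; origin at its centre, half-way up (23 mm above its underside); z up along its axis, x and y square to its sides
- candlestick_c (a point): slim brass candlestick without a candle: round foot 56 mm across, straight stem 26 mm across from 12 mm up to the top, 78 mm tall, about 250 g; origin at its centre, half-way up (39 mm above its underside); z up along its axis (on the stem)
- pillar_c (a point): plain off-white pillar candle with a short black wick, a cylinder 40 mm across, 84 mm tall, about 120 g; origin at its centre, half-way up (42 mm above its underside); z up along its axis
- tray: present stand, fixed: grey board 100 (x) x 360 (y) x 12 mm with a bar 10 mm high along each short end; four cork coasters lie on it in a row along y, about 85 mm apart. Origin at the centre of its underside; z up, x away from the robot, y to the robot's left (turned by up to 0.12 rad)
- rack: new stand, fixed, empty: dark wooden board 90 (x) x 360 (y) x 14 mm; five cross ribs 5 mm wide, 8 mm high at y = -170, -85, 0, 85, 170 mm part it into four bays open to front and back, each with a flush pale round 64 mm across at x = 0, y = +-42.5, +-127.5 mm. Origin under its centre; x away from the robot, y to its left, within 0.12 rad. It lies behind the tray or before it
- case: bystander: orange plastic ice grip case, 120 x 75 mm, 42 mm high; origin under its centre
- comb: bystander: blue plastic comb, 170 x 35 mm, 5 mm thick; origin under its centre
- opener: bystander: flat steel bottle opener, 125 x 34 mm, 5 mm thick; origin underneath, near the middle of its length
- coaster_votive: round cork coaster, 70 mm across, 5 mm thick, fixed on the tray, on which the glass votive cup stands at the start (standing surface 5 mm above its origin, which is under its centre)
- coaster_tealight: round cork coaster, 70 mm across, 5 mm thick, fixed on the tray, on which the square tealight block stands at the start (standing surface 5 mm above its origin, which is under its centre)
- coaster_candlestick: round cork coaster, 70 mm across, 5 mm thick, fixed on the tray, on which the candlestick stands at the start (standing surface 5 mm above its origin, which is under its centre)
- coaster_pillar: round cork coaster, 70 mm across, 5 mm thick, fixed on the tray, on which the pillar candle stands at the start (standing surface 5 mm above its origin, which is under its centre)

How it is judged (in metres and radians):
At the end, for the whole second after the job is handed in: Each of the four pieces stands upright (within 0.08 rad) and at rest on the rack's board, released, its centre within 14 mm along the rack and 15 mm across it of the centre of its bay's pale round; the order along the rack is the reverse of the starting order along the tray (left end to right end) (((y of coaster_votive in the frame of tray between -0.1575 and -0.0975 m and y of votive_c in the frame of rack between 0.1135 and 0.1415 m) or (y of coaster_votive in the frame of tray between -0.0725 and -0.0125 m and y of votive_c in the frame of rack between 0.0285 and 0.0565 m) or (y of coaster_votive in the frame of tray between 0.0125 and 0.0725 m and y of votive_c in the frame of rack between -0.0565 and -0.0285 m) or (y of coaster_votive in the frame of tray between 0.0975 and 0.1575 m and y of votive_c in the frame of rack between -0.1415 and -0.1135 m)) and x of votive_c in the frame of rack between -0.015 and 0.015 m and z of votive_c in the frame of rack between 0.0425 and 0.0505 m and angle between each of votive_c, tealight_c, candlestick_c, pillar_c's own z axis and vertical below 0.08 rad and linear speed of each of votive, tealight, candlestick, pillar below 0.02 m/s and ((y of coaster_tealight in the frame of tray between -0.1575 and -0.0975 m and y of tealight_c in the frame of rack between 0.1135 and 0.1415 m) or (y of coaster_tealight in the frame of tray between -0.0725 and -0.0125 m and y of tealight_c in the frame of rack between 0.0285 and 0.0565 m) or (y of coaster_tealight in the frame of tray between 0.0125 and 0.0725 m and y of tealight_c in the frame of rack between -0.0565 and -0.0285 m) or (y of coaster_tealight in the frame of tray between 0.0975 and 0.1575 m and y of tealight_c in the frame of rack between -0.1415 and -0.1135 m)) and x of tealight_c in the frame of rack between -0.015 and 0.015 m and z of tealight_c in the frame of rack between 0.033 and 0.041 m and ((y of coaster_candlestick in the frame of tray between -0.1575 and -0.0975 m and y of candlestick_c in the frame of rack between 0.1135 and 0.1415 m) or (y of coaster_candlestick in the frame of tray between -0.0725 and -0.0125 m and y of candlestick_c in the frame of rack between 0.0285 and 0.0565 m) or (y of coaster_candlestick in the frame of tray between 0.0125 and 0.0725 m and y of candlestick_c in the frame of rack between -0.0565 and -0.0285 m) or (y of coaster_candlestick in the frame of tray between 0.0975 and 0.1575 m and y of candlestick_c in the frame of rack between -0.1415 and -0.1135 m)) and x of candlestick_c in the frame of rack between -0.015 and 0.015 m and z of candlestick_c in the frame of rack between 0.049 and 0.057 m and ((y of coaster_pillar in the frame of tray between -0.1575 and -0.0975 m and y of pillar_c in the frame of rack between 0.1135 and 0.1415 m) or (y of coaster_pillar in the frame of tray between -0.0725 and -0.0125 m and y of pillar_c in the frame of rack between 0.0285 and 0.0565 m) or (y of coaster_pillar in the frame of tray between 0.0125 and 0.0725 m and y of pillar_c in the frame of rack between -0.0565 and -0.0285 m) or (y of coaster_pillar in the frame of tray between 0.0975 and 0.1575 m and y of pillar_c in the frame of rack between -0.1415 and -0.1135 m)) and x of pillar_c in the frame of rack between -0.015 and 0.015 m and z of pillar_c in the frame of rack between 0.052 and 0.06 m); the robot touches nothing.
It fails at once if a candle piece is tipped over (angle between any of votive_c, tealight_c, candlestick_c, pillar_c's own z axis and vertical above 0.7 rad).
It fails at once if the case, the comb or the bottle opener is moved by more than 20 mm (distance of any of case, comb, opener from where it was at the start of the episode above 0.02 m).
It also fails if it takes over 104 s, if anything falls off the work surface, if the arm or the gripper's body presses on something with over 40 N, if the wrist force passes 120 N, or if a joint passes its speed limit or range.

## Working session

There is one attempt and no reset: what is moved stays moved. The work goes in short steps, Python scripts to look and compute and a shell command to move; the robot and the scene stay as the last step left them, time stands still between calls to the robot, and variables do not carry over. Pictures are saved under pics/ and viewed, at most 14 in all, crops included, and the job is handed in when it is done.

```bash
mkdir -p pics; cat > h.py <<'E'
import numpy as np, cv2
from station import sensors, imaging, job, spotter
def save(cam,name):
    im=imaging.camera(cam); cv2.imwrite('pics/'+name,im[:,:,::-1]); return im
def toworld(cam,p):
    m=imaging.camera_model(cam); R=cv2.Rodrigues(np.array(m['rvec'],float))[0]
    return R.T@(np.array(p,float)-np.array(m['tvec'],float).ravel())
E
python3 - <<'E'
from h import *
s=sensors.get_state(); print(s['time_s'],s['ee_pos'],np.round(s['tool_rot'],3).tolist(),s['width'])
for c in ['top','scene']:
    save(c,c+'0.png')
    m=imaging.camera_model(c); print(c,-cv2.Rodrigues(np.array(m['rvec']))[0].T@np.array(m['tvec']).ravel())
    for q in ['votive_c','tealight_c','candlestick_c','pillar_c','tray','rack','coaster_votive','coaster_tealight','coaster_candlestick','coaster_pillar','case','comb','opener']:
        print(c,q,[(np.round(toworld(c,d['at']),0).tolist(),round(d['confidence'],2)) for d in spotter.spot_point(c,q)[:2]])
print(sensors.get_state()['time_s'])
E
```

```text
0.0 [ 252.46448359 -516.02871686  237.82779742] [[0.898, 0.439, -0.0], [0.439, -0.898, 0.002], [0.0, -0.002, -1.0]] 0.999984314076384
top [ 388.31610487   11.58072748 1022.03012513]
top votive_c [([465.0, -151.0, 52.0], 0.83), ([456.0, 19.0, 50.0], 0.19)]
top tealight_c [([442.0, 109.0, 42.0], 0.83)]
top candlestick_c [([454.0, 21.0, 53.0], 0.71), ([460.0, -145.0, 17.0], 0.39)]
top pillar_c [([441.0, 104.0, 12.0], 0.73), ([462.0, -63.0, 56.0], 0.55)]
top tray [([455.0, -19.0, 2.0], 0.89)]
top rack [([664.0, -81.0, 3.0], 0.66), ([437.0, 107.0, 40.0], 0.4)]
top coaster_votive [([460.0, -146.0, 11.0], 0.43)]
top coaster_tealight [([445.0, 105.0, 12.0], 0.59)]
top coaster_candlestick [([448.0, 25.0, 10.0], 0.5)]
top coaster_pillar [([463.0, -60.0, 14.0], 0.72)]
top case [([619.0, 392.0, 1.0], 0.7), ([459.0, -64.0, 57.0], 0.3)]
top comb [([579.0, -373.0, -3.0], 0.69)]
top opener [([439.0, 405.0, -1.0], 0.75)]
scene [ 1208.49518645 -1144.05836673   905.35253881]
scene votive_c [([461.0, -147.0, 52.0], 0.71)]
scene tealight_c [([440.0, 106.0, 46.0], 0.7)]
scene candlestick_c [([449.0, 21.0, 57.0], 0.72)]
scene pillar_c [([464.0, -64.0, 59.0], 0.77)]
scene tray [([451.0, -22.0, -0.0], 0.68)]
scene rack [([665.0, -80.0, 2.0], 0.83)]
scene coaster_votive [([464.0, -147.0, 13.0], 0.64)]
scene coaster_tealight [([438.0, 105.0, 15.0], 0.59), ([661.0, -78.0, 3.0], 0.38)]
scene coaster_candlestick [([452.0, 23.0, 11.0], 0.48)]
scene coaster_pillar [([461.0, -61.0, 14.0], 0.59)]
scene case [([620.0, 390.0, 2.0], 0.91)]
scene comb [([579.0, -370.0, 1.0], 0.57)]
scene opener [([438.0, 403.0, -0.0], 0.69)]
1.4
```

View pics/top0.png

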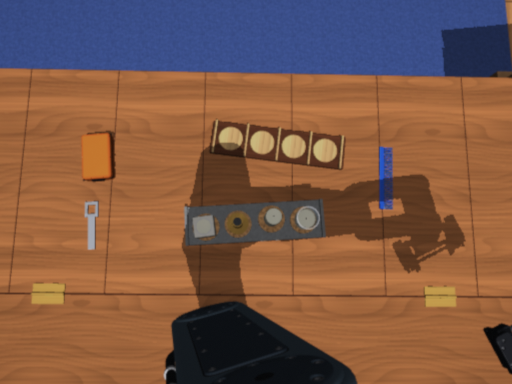

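View pics/scene0.png

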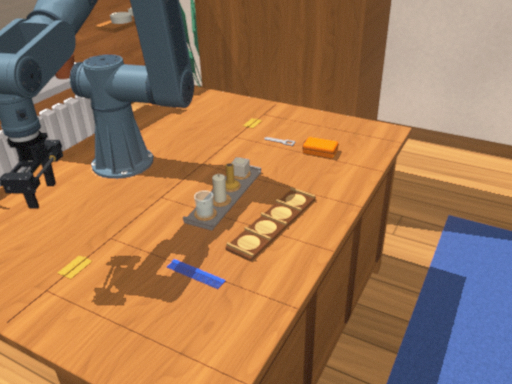

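The top view shows, left to right: tealight (203,226), candlestick (237,223), pillar (272,216) and votive (307,218). The rack lies behind them, with pale rounds at (231,138), (263,142), (293,147) and (325,150). Next I measure the rounds and coasters precisely.

```bash
cat >> h.py <<'E'
def ray(cam,uv,z):
    m=imaging.camera_model(cam); R=cv2.Rodrigues(np.array(m['rvec'],float))[0]; t=np.array(m['tvec'],float).ravel()
    C=-R.T@t; d=R.T@np.array([(uv[0]-m['cx'])/m['fx'],(uv[1]-m['cy'])/m['fy'],1]); return C+d*(z-C[2])/d[2]
def proj(cam,P):
    m=imaging.camera_model(cam); K=np.array([[m['fx'],0,m['cx']],[0,m['fy'],m['cy']],[0,0,1]],float)
    return cv2.projectPoints(np.array(P,float).reshape(-1,1,3),np.array(m['rvec'],float),np.array(m['tvec'],float),K,None)[0].reshape(-1,2)
def rounds(cam):
    im=imaging.camera(cam); rk=np.array([664.5,-80.5,14]); out=[]
    hsv=cv2.cvtColor(im,cv2.COLOR_RGB2HSV)
    m=((hsv[:,:,2]>170)&(hsv[:,:,1]<140)).astype(np.uint8)
    n,l,st,ce=cv2.connectedComponentsWithStats(m)
    for i in range(1,n):
        if st[i,4]>100:
            p=ray(cam,ce[i],14)
            if np.hypot(*(p-rk)[:2])<190 and p[0]>590: out.append((np.round(p,1).tolist(),int(st[i,4]),np.round(ce[i],1).tolist()))
    return out
E
python3 - <<'E'
from h import *
for c in ['top','scene']:
    print(c,*rounds(c),sep='\n')
H=dict(votive_c=82,tealight_c=63,candlestick_c=95,pillar_c=101)
S={q:[] for q in H}
for c in ['top','scene']:
    for k in range(3):
        imaging.camera(c)
        for q in H:
            for qq in (q,'coaster_'+q[:-2]):
                r=spotter.spot_point(c,qq)
                if r and r[0]['confidence']>.4:S[q].append((c[0],qq[:3],np.round(toworld(c,r[0]['at'])).astype(int).tolist()))
for q in S: print(q,S[q])
E
```

```text
top
([684.2, 46.1, 14.0], 297, [230.6, 135.6])
([667.8, -37.8, 14.0], 405, [261.8, 142.0])
([658.4, -122.0, 14.0], 400, [293.2, 145.9])
([648.5, -206.5, 14.0], 403, [324.7, 149.9])
scene
([679.0, 39.6, 14.0], 192, [294.9, 200.7])
([665.4, -44.1, 14.0], 255, [279.3, 213.4])
([656.1, -128.2, 14.0], 291, [263.9, 227.6])
([645.9, -213.4, 14.0], 330, [246.6, 243.1])
votive_c [('t', 'vot', [465, -148, 50]), ('t', 'coa', [462, -146, 15]), ('t', 'vot', [467, -148, 49]), ('t', 'coa', [464, -61, 14]), ('t', 'vot', [465, -147, 49]), ('t', 'coa', [462, -146, 13]), ('s', 'vot', [459, -145, 50]), ('s', 'coa', [463, -146, 16]), ('s', 'vot', [464, -146, 52]), ('s', 'coa', [461, -148, 15]), ('s', 'vot', [459, -147, 53]), ('s', 'coa', [464, -147, 16])]
tealight_c [('t', 'tea', [438, 106, 40]), ('t', 'coa', [445, 105, 11]), ('t', 'tea', [439, 104, 11]), ('t', 'coa', [445, 105, 9]), ('t', 'tea', [442, 105, 40]), ('t', 'coa', [465, -148, 49]), ('s', 'tea', [441, 107, 43]), ('s', 'coa', [442, 106, 13]), ('s', 'tea', [442, 107, 41]), ('s', 'coa', [437, 103, 14]), ('s', 'tea', [440, 106, 41]), ('s', 'coa', [452, 18, 11])]
candlestick_c [('t', 'can', [455, 22, 52]), ('t', 'coa', [451, 25, 12]), ('t', 'can', [455, 21, 55]), ('t', 'coa', [450, 26, 13]), ('t', 'coa', [446, 25, 11]), ('s', 'can', [446, 21, 57]), ('s', 'coa', [450, 20, 12]), ('s', 'can', [448, 20, 58]), ('s', 'coa', [440, 104, 15]), ('s', 'can', [448, 23, 57]), ('s', 'coa', [451, 21, 14])]
pillar_c [('t', 'pil', [460, -60, 57]), ('t', 'coa', [460, -61, 12]), ('t', 'pil', [447, 103, 12]), ('t', 'coa', [464, -61, 11]), ('t', 'pil', [462, -62, 57]), ('t', 'coa', [461, -60, 14]), ('s', 'coa', [461, -65, 18]), ('s', 'pil', [465, -62, 58]), ('s', 'coa', [439, 102, 13]), ('s', 'pil', [466, -66, 60]), ('s', 'coa', [449, 24, 57])]
```

```bash
python3 -m pendant '[[0,0,-0.1,0,0,-0.118,100],[0,0,0,0,0,-0.118,100],[0,0,0,0,0,-0.118,100],[0,0,0,0,0,-0.118,100],[0,0,0,0,0,-0.118,100],[0,0,0,0,0,-0.118,100],[0,0,0,0,0,-0.056,100]]'; python3 -c "
from h import *
s=sensors.get_state(); print(s['ee_pos'],np.round(s['tool_rot'],3).tolist(),np.round(s['joints'],2))"
```

```text
time_s: 5.08
ee_pos: [252.6, -516.6, 244.8]
tool_rot: [[-0.088, 0.996, 0.0], [0.996, 0.088, -0.0], [-0.0, 0.0, -1.0]]
wrist_force: [0.6, 0.3, -0.4]
width: 1.0
gripper_force: 0.0
[ 252.60209872 -516.56645795  244.75127377] [[-0.088, 0.996, 0.0], [0.996, 0.088, -0.0], [-0.0, 0.0, -1.0]] [-1.32  0.18  1.6   0.    1.37 -1.41]
```

```bash
python3 -m pendant '[[0.712,0.577,-0.175,0,0,0,100],[0.712,0.577,-0.175,0,0,0,100],[0.712,0.577,-0.175,0,0,0,100],[0.712,0.577,-0.175,0,0,0,100],[0.712,0.577,-0.175,0,0,0,100],[0.712,0.577,-0.175,0,0,0,100],[0.712,0.577,-0.175,0,0,0,100],[0.712,0.577,-0.175,0,0,0,100]]' >/dev/null; python3 -m pendant '[[0.712,0.577,-0.175,0,0,0,100],[0.712,0.577,-0.175,0,0,0,100],[0,0,0,0,0,0,100]]'
python3 - <<'E'
from h import *
save('wrist','w0.png'); print(*rounds('wrist'),sep='\n')
for q in ['votive_c','tealight_c','candlestick_c','pillar_c','rack','coaster_votive','coaster_tealight','coaster_candlestick','coaster_pillar']:
    print(q,[(np.round(toworld('wrist',d['at']),0).tolist(),round(d['confidence'],2)) for d in spotter.spot_point('wrist',q)[:2]])
print(np.round(sensors.get_state()['joints'],2))
E
```

```text
time_s: 6.45
ee_pos: [563.2, -58.8, 350.5]
tool_rot: [[-0.089, 0.996, 0.002], [0.996, 0.089, 0.0], [0.0, 0.002, -1.0]]
wrist_force: [0.3, -0.6, -0.4]
width: 0.997
gripper_force: 0.0
([656.3, -42.3, 14.0], 755, [316.2, 136.8])
([664.6, -82.2, 14.0], 222, [317.6, 163.0])
([658.1, -122.0, 14.0], 1246, [309.8, 187.1])
([655.9, -168.2, 14.0], 189, [304.4, 213.8])
([648.1, -206.5, 14.0], 1055, [296.6, 234.6])
([646.1, -254.3, 14.0], 187, [291.9, 259.5])
votive_c [([460.0, -147.0, 48.0], 0.75)]
tealight_c [([442.0, 105.0, 39.0], 0.94)]
candlestick_c [([452.0, 24.0, 56.0], 0.72)]
pillar_c [([464.0, -62.0, 62.0], 0.58)]
rack [([663.0, -79.0, -1.0], 0.88)]
coaster_votive [([452.0, -150.0, 13.0], 0.94), ([453.0, -20.0, 0.0], 0.18)]
coaster_tealight [([455.0, -20.0, 1.0], 0.65), ([456.0, -151.0, 9.0], 0.32)]
coaster_candlestick []
coaster_pillar [([466.0, -63.0, 13.0], 0.69)]
[-0.32  0.09  1.49  0.    1.56 -0.4 ]
```

View pics/w0.png

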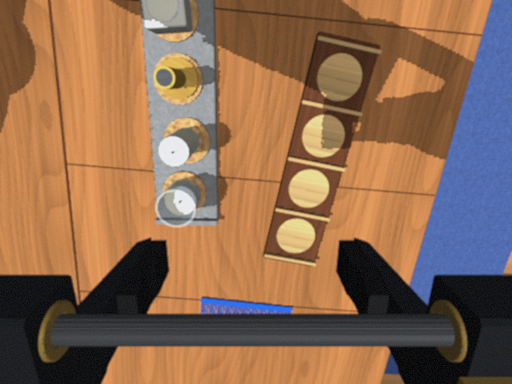

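The wrist view confirms the rounds at (340,76), (322,135), (309,188) and (296,236). They agree with the top camera within 1 mm. Next is the votive.

```bash
cat > go.py <<'E'
import sys,numpy as np
from station import sensors
s=sensors.get_state(); p=np.array(s['ee_pos']); R=np.array(s['tool_rot'])
print('at',np.round(p,1),'w',round(s['width'],3),'t',s['time_s'],'f',np.round(s['wrist_force'],1))
for a in sys.argv[1:]:
    q=np.array(eval(a),float); d=R.T@(q-p)/60; print(a,np.round(d,3),'rows>=',round(np.linalg.norm(d)*60/60,2)); p=q
E
python3 go.py 462,-147,130 462,-147,40
```

```text
at [561.5 -62.4 349.7] w 0.997 t 7.0 f [-0.3 -0.2 -0.8]
462,-147,130 [-1.267 -1.769  3.662] rows>= 4.26
462,-147,40 [ 0.  -0.   1.5] rows>= 1.5
```

```bash
python3 -m pendant '[[-0.253,-0.354,0.732,0,0,0,100],[-0.253,-0.354,0.732,0,0,0,100],[-0.253,-0.354,0.732,0,0,0,100],[-0.253,-0.354,0.732,0,0,0,100],[-0.253,-0.354,0.732,0,0,0,100],[0,0,0,0,0,0,100],[0,0,0,0,0,0,100]]' >/dev/null; python3 - <<'E'
from h import *
save('wrist','w1.png')
for q in ['votive_c','coaster_votive','pillar_c']:
    print(q,[(np.round(toworld('wrist',d['at']),0).tolist(),round(d['confidence'],2)) for d in spotter.spot_point('wrist',q)[:2]])
E
python3 go.py 462,-147,40
```

```text
votive_c [([463.0, -146.0, 50.0], 0.88)]
coaster_votive [([458.0, -21.0, -2.0], 0.55), ([666.0, -77.0, -3.0], 0.39)]
pillar_c [([665.0, -77.0, -2.0], 0.31)]
at [ 463.8 -146.5  131.8] w 1.001 t 8.075 f [ 0.3 -0.4  0.5]
462,-147,40 [-0.002 -0.035  1.531] rows>= 1.53
```

View pics/w1.png

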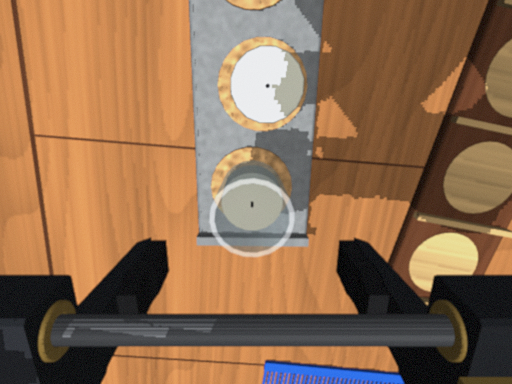

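The fingers straddle the votive (rim at (252,217)) and the TCP is above it. Descend and grip.

```bash
python3 -m pendant '[[0,0,0.5,0,0,0,100],[0,0,0.5,0,0,0,100],[0,0,0.5,0,0,0,100],[0,0,0,0,0,0,50],[0,0,0,0,0,0,20],[0,0,0,0,0,0,20],[0,0,0,0,0,0,20],[0,0,0,0,0,0,20]]' | grep -v rot; python3 -m pendant '[[0,0,0,0,0,0,20],[0,0,0,0,0,0,20],[0,0,-0.6,0,0,0,20],[0,0,-0.7,0,0,0,20],[0,0,-0.7,0,0,0,20],[0,0,0,0,0,0,20]]'; python3 go.py 677.5,46.5,153 677.5,46.5,37
```

```text
time_s: 9.07
ee_pos: [463.3, -146.9, 41.5]
wrist_force: [-0.2, 1.3, 6.8]
width: 0.632
gripper_force: 29.6
time_s: 9.82
ee_pos: [464.3, -147.6, 163.6]
tool_rot: [[-0.084, 0.996, 0.006], [0.996, 0.084, -0.004], [-0.004, 0.006, -1.0]]
wrist_force: [0.2, -1.0, -2.2]
width: 0.634
gripper_force: 29.4
at [ 464.3 -147.6  163.6] w 0.634 t 9.825 f [ 0.2 -1.  -2.2]
677.5,46.5,153 [2.925 3.811 0.187] rows>= 4.81
677.5,46.5,37 [ 0.008 -0.012  1.933] rows>= 1.93
```

```bash
python3 -m pendant '[[0.4,0.5,0,0,0,0,20],[0.5,0.66,0,0,0,0,20],[0.55,0.75,0,0,0,0,20],[0.55,0.75,0,0,0,0,20],[0.5,0.66,0,0,0,0,20],[0.425,0.49,0,0,0,0,20],[0,0,0,0,0,0,20],[0,0,0,0,0,0,20]]' | grep -v rot; python3 go.py 677.5,46.5,160 677.5,46.5,38
```

```text
time_s: 10.82
ee_pos: [673.9, 47.5, 158.1]
wrist_force: [-1.0, 0.2, -1.6]
width: 0.634
gripper_force: 29.4
at [673.9  47.5 158.1] w 0.634 t 10.825 f [-1.   0.2 -1.6]
677.5,46.5,160 [-0.021  0.058 -0.032] rows>= 0.07
677.5,46.5,38 [-0.     0.007  2.033] rows>= 2.03
```

```bash
python3 -m pendant '[[-0.01,0.04,0.6,0,0,0,20],[0,0,0.7,0,0,0,20],[0,0,0.5,0,0,0,20],[0,0,0.13,0,0,0,20],[0,0,0,0,0,0,20],[0,0,0,0,0,0,20]]' | grep -v rot; python3 go.py 677.5,46.5,38;python3 - <<'E'
from h import *
save('wrist','w2.png')
print([(np.round(toworld('wrist',d['at']),0).tolist(),round(d['confidence'],2)) for d in spotter.spot_point('wrist','votive_c')[:2]])
E
```

```text
time_s: 11.58
ee_pos: [679.0, 46.9, 46.3]
wrist_force: [-0.1, -0.3, -1.7]
width: 0.633
gripper_force: 29.4
at [679.   46.9  46.3] w 0.633 t 11.575 f [-0.1 -0.3 -1.7]
677.5,46.5,38 [-0.004 -0.025  0.139] rows>= 0.14
[([677.0, 48.0, 54.0], 0.67)]
```

View pics/w2.png

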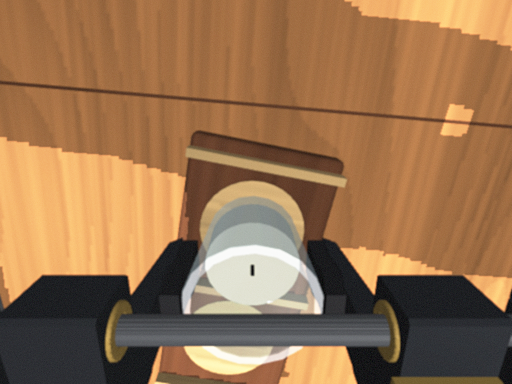

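The cup is held upright over the left-end round (252,215), a few mm up. Lower the last bit.

```bash
python3 -m pendant '[[0,0,0.07,0,0,0,20],[0,0,0.02,0,0,0,20],[0,0,0.02,0,0,0,20],[0,0,0,0,0,0,20]]' | grep -v rot;  python3 -m pendant '[[0,0,0.02,0,0,0,20],[0,0,0,0,0,0,20]]' | grep -v rot
```

```text
time_s: 12.18
ee_pos: [677.6, 47.4, 38.6]
wrist_force: [-4.3, 1.0, 5.6]
width: 0.637
gripper_force: 29.6
time_s: 12.42
ee_pos: [677.7, 47.4, 38.5]
wrist_force: [-7.7, -0.5, 12.0]
width: 0.632
gripper_force: 29.8
```

```bash
python3 -m pendant '[[0,0,-0.02,0,0,0,70],[0,0,0,0,0,0,100],[0,0,0,0,0,0,100],[0,0,0,0,0,0,100],[0,0,-0.5,0,0,0,100],[0,0,-0.8,0,0,0,100],[0,0,-0.8,0,0,0,100],[0,0,0,0,0,0,100]]' | grep -v rot; python3 go.py 463,-62,165 463,-62,55;python3 - <<'E'
from h import *
for c in ['top','wrist']:
    imaging.camera(c)
    print([(np.round(toworld(c,d['at']),0).tolist(),round(d['confidence'],2)) for d in spotter.spot_point(c,'votive_c')[:2]])
E
```

```text
time_s: 13.42
ee_pos: [680.9, 47.1, 169.3]
wrist_force: [0.3, 0.2, -0.3]
width: 1.001
gripper_force: 0.0
at [680.9  47.1 169.3] w 1.001 t 13.425 f [ 0.3  0.2 -0.3]
463,-62,165 [-1.507 -3.772  0.039] rows>= 4.06
463,-62,55 [ 0.003 -0.017  1.833] rows>= 1.83
[]
[([677.0, 49.0, 43.0], 0.6)]
```

```bash
python3 -m pendant '[[-0.15,-0.4,0,0,0,0,100],[-0.3,-0.75,0,0,0,0,100],[-0.3,-0.75,0,0,0,0,100],[-0.3,-0.75,0,0,0,0,100],[-0.3,-0.7,0,0,0,0,100],[-0.15,-0.4,0,0,0,0,100],[0,0,0,0,0,0,100],[0,0,0,0,0,0,100]]' | grep -v rot; python3 go.py 463,-62,55;python3 - <<'E'
from h import *
save('wrist','w3.png')
for q in ['pillar_c','candlestick_c']: print(q,[(np.round(toworld('wrist',d['at']),0).tolist(),round(d['confidence'],2)) for d in spotter.spot_point('wrist',q)[:2]])
E
```

```text
time_s: 14.62
ee_pos: [461.5, -61.0, 163.2]
wrist_force: [0.4, 0.2, 0.1]
width: 1.0
gripper_force: 0.0
at [461.5 -61.  163.2] w 1.0 t 14.625 f [0.4 0.2 0.1]
463,-62,55 [-0.019  0.024  1.804] rows>= 1.8
pillar_c [([467.0, -60.0, 60.0], 0.7)]
candlestick_c [([448.0, 25.0, 54.0], 0.93)]
```

```bash
python3 -m pendant '[[0,0.03,0.6,0,0,0,100],[0,0,0.7,0,0,0,100],[0,0,0.5,0,0,0,100],[0,0,0,0,0,0,60],[0,0,0,0,0,0,10],[0,0,0,0,0,0,10],[0,0,0,0,0,0,10],[0,0,0,0,0,0,10]]' | grep -v rot; python3 -m pendant '[[0,0,0,0,0,0,10],[0,0,0,0,0,0,10],[0,0,-0.6,0,0,0,10],[0,0,-0.7,0,0,0,10],[0,0,-0.7,0,0,0,10],[0,0,0,0,0,0,10]]'|grep -v rot; python3 go.py 668,-38,175 668,-38,52;python3 - <<'E'
from h import *
imaging.camera('wrist')
for q in ['pillar_c']: print(q,[(np.round(toworld('wrist',d['at']),0).tolist(),round(d['confidence'],2)) for d in spotter.spot_point('wrist',q)[:2]])
E
```

```text
time_s: 15.78
ee_pos: [463.4, -61.3, 56.4]
wrist_force: [1.8, -0.1, 0.4]
width: 0.459
gripper_force: 1.1
time_s: 16.52
ee_pos: [464.7, -61.8, 178.5]
wrist_force: [0.0, -0.4, -2.5]
width: 0.444
gripper_force: 30.0
at [464.7 -61.8 178.5] w 0.444 t 16.525 f [ 0.  -0.4 -2.5]
668,-38,175 [0.111 3.409 0.077] rows>= 3.41
668,-38,52 [ 0.006 -0.011  2.05 ] rows>= 2.05
pillar_c [([464.0, -62.0, 179.0], 0.61)]
```

```bash
python3 -m pendant '[[0.02,0.4,0,0,0,0,10],[0.02,0.6,0,0,0,0,10],[0.02,0.75,0,0,0,0,10],[0.02,0.75,0,0,0,0,10],[0.02,0.55,0,0,0,0,10],[0.01,0.36,0,0,0,0,10],[0,0,0,0,0,0,10],[0,0,0,0,0,0,10]]' | grep -v rot; python3 go.py 668,-38,175 668,-38,52
```

```text
time_s: 17.62
ee_pos: [664.5, -37.2, 173.5]
wrist_force: [0.8, 1.6, -1.1]
width: 0.445
gripper_force: 30.0
at [664.5 -37.2 173.5] w 0.445 t 17.625 f [ 0.8  1.6 -1.1]
668,-38,175 [-0.019  0.057 -0.026] rows>= 0.07
668,-38,52 [-2.00e-03  8.00e-03  2.05e+00] rows>= 2.05
```

```bash
python3 -m pendant '[[-0.01,0.03,0.6,0,0,0,10],[0,0,0.7,0,0,0,10],[0,0,0.5,0,0,0,10],[0,0,0.17,0,0,0,10],[0,0,0,0,0,0,10],[0,0,0,0,0,0,10]]' | grep -v rot; python3 - <<'E'
from h import *
imaging.camera('wrist')
print([(np.round(toworld('wrist',d['at']),0).tolist(),round(d['confidence'],2)) for d in spotter.spot_point('wrist','pillar_c')[:2]])
E
python3 go.py 668,-38,52
```

```text
time_s: 18.38
ee_pos: [669.1, -38.1, 59.4]
wrist_force: [-0.1, -0.4, -2.0]
width: 0.449
gripper_force: 30.0
[([671.0, -37.0, 63.0], 0.63)]
at [669.2 -38.   59.4] w 0.448 t 18.475 f [-0.8  0.8 -0.7]
668,-38,52 [ 0.002 -0.02   0.123] rows>= 0.12
```

```bash
python3 -m pendant '[[0,-0.02,0.06,0,0,0,10],[0,0,0.02,0,0,0,10],[0,0,0.02,0,0,0,10],[0,0,0,0,0,0,10]]' | grep -v rot;  python3 -m pendant '[[0,0,0.015,0,0,0,10],[0,0,0,0,0,0,10]]' | grep -v rot
```

```text
time_s: 18.98
ee_pos: [667.0, -37.9, 53.3]
wrist_force: [-5.0, 1.4, 9.6]
width: 0.447
gripper_force: 30.0
time_s: 19.23
ee_pos: [667.0, -37.9, 53.2]
wrist_force: [-7.1, 1.7, 14.4]
width: 0.448
gripper_force: 30.0
```

```bash
python3 -m pendant '[[0,0,-0.02,0,0,0,60],[0,0,0,0,0,0,100],[0,0,0,0,0,0,100],[0,0,0,0,0,0,100],[0,0,-0.5,0,0,0,100],[0,0,-0.8,0,0,0,100],[0,0,-0.8,0,0,0,100],[0,0,0,0,0,0,100]]' | grep -v rot; python3 go.py 451,22,165 ;python3 - <<'E'
from h import *
imaging.camera('wrist')
for q in ['pillar_c','votive_c','candlestick_c']:print([(np.round(toworld('wrist',d['at']),0).tolist(),round(d['confidence'],2)) for d in spotter.spot_point('wrist',q)[:2]])
E
```

```text
time_s: 20.23
ee_pos: [669.9, -38.5, 183.3]
wrist_force: [0.7, 0.6, 0.1]
width: 0.999
gripper_force: 0.0
at [669.9 -38.5 183.3] w 0.999 t 20.225 f [0.7 0.6 0.1]
451,22,165 [ 1.312 -3.553  0.27 ] rows>= 3.8
[([667.0, -36.0, 50.0], 0.7)]
[([672.0, 52.0, 39.0], 0.67), ([462.0, -58.0, 5.0], 0.37)]
[]
```

```bash
python3 -m pendant '[[0.15,-0.4,0.05,0,0,0,100],[0.25,-0.7,0.05,0,0,0,100],[0.25,-0.7,0.05,0,0,0,100],[0.25,-0.7,0.05,0,0,0,100],[0.25,-0.65,0.05,0,0,0,100],[0.16,-0.4,0.02,0,0,0,100],[0,0,0,0,0,0,100],[0,0,0,0,0,0,100]]' | grep -v rot; python3 go.py 451,22,51;python3 - <<'E'
from h import *
imaging.camera('wrist')
for q in ['candlestick_c','tealight_c']: print(q,[(np.round(toworld('wrist',d['at']),0).tolist(),round(d['confidence'],2)) for d in spotter.spot_point('wrist',q)[:2]])
E
```

```text
time_s: 21.42
ee_pos: [448.6, 22.3, 161.3]
wrist_force: [0.3, -0.1, -0.1]
width: 1.006
gripper_force: 0.0
at [448.6  22.3 161.3] w 1.006 t 21.425 f [ 0.3 -0.1 -0.1]
451,22,51 [-0.008  0.04   1.838] rows>= 1.84
candlestick_c [([448.0, 26.0, 57.0], 0.62)]
tealight_c [([443.0, 107.0, 36.0], 0.91)]
```

```bash
python3 -m pendant '[[0.02,0.02,0.6,0,0,0,100],[0,0,0.7,0,0,0,100],[0,0,0.5,0,0,0,100],[0,0,0,0,0,0,60],[0,0,0,0,0,0,3],[0,0,0,0,0,0,3],[0,0,0,0,0,0,3],[0,0,0,0,0,0,3]]' | grep -v rot; python3 -m pendant '[[0,0,0,0,0,0,3],[0,0,0,0,0,0,3],[0,0,0,0,0,0,3],[0,0,-0.6,0,0,0,3],[0,0,-0.7,0,0,0,3],[0,0,-0.7,0,0,0,3],[0,0,0,0,0,0,3]]'|grep -v rot; python3 go.py 658,-122,175;python3 - <<'E'
from h import *
save('wrist','w4.png')
for q in ['candlestick_c']: print(q,[(np.round(toworld('wrist',d['at']),0).tolist(),round(d['confidence'],2)) for d in spotter.spot_point('wrist',q)[:2]])
E
```

```text
time_s: 22.58
ee_pos: [449.5, 23.8, 54.2]
wrist_force: [-0.2, -0.5, -0.5]
width: 0.455
gripper_force: 0.0
time_s: 23.45
ee_pos: [450.9, 23.5, 176.3]
wrist_force: [0.7, -0.1, -2.5]
width: 0.285
gripper_force: 29.9
at [450.9  23.5 176.3] w 0.285 t 23.45 f [ 0.7 -0.1 -2.5]
658,-122,175 [-2.707  3.236  0.043] rows>= 4.22
candlestick_c [([448.0, 25.0, 176.0], 0.57)]
```

View pics/w4.png

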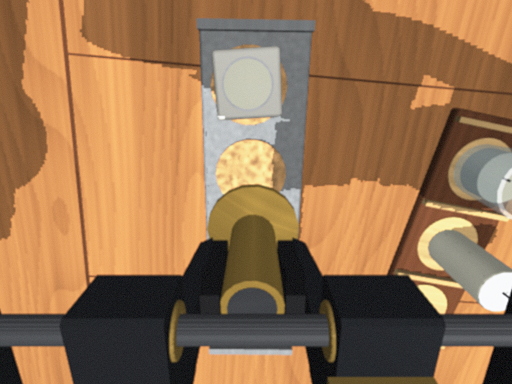

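The candlestick is held upright at (250,260). The votive and the pillar both stand on their rounds. Carry it to the third round.

```bash
python3 -m pendant '[[-0.3,0.35,0,0,0,0,3],[-0.5,0.6,0,0,0,0,3],[-0.55,0.7,0,0,0,0,3],[-0.55,0.7,0,0,0,0,3],[-0.5,0.6,0,0,0,0,3],[-0.31,0.31,0,0,0,0,3],[0,0,0,0,0,0,3],[0,0,0,0,0,0,3]]' | grep -v rot; python3 go.py 658,-122,175 658,-122,51
```

```text
time_s: 24.55
ee_pos: [655.9, -120.8, 171.0]
wrist_force: [0.0, -0.2, -2.0]
width: 0.29
gripper_force: 29.9
at [ 655.9 -120.8  171. ] w 0.29 t 24.55 f [ 0.  -0.2 -2. ]
658,-122,175 [-0.022  0.032 -0.066] rows>= 0.08
658,-122,51 [-0.005  0.009  2.067] rows>= 2.07
```

```bash
python3 -m pendant '[[-0.02,0.01,0.6,0,0,0,3],[0,0,0.7,0,0,0,3],[0,0,0.5,0,0,0,3],[0,0,0.17,0,0,0,3],[0,0,0,0,0,0,3],[0,0,0,0,0,0,3]]' | grep -v rot; python3 - <<'E'
from h import *
imaging.camera('wrist')
print([(np.round(toworld('wrist',d['at']),0).tolist(),round(d['confidence'],2)) for d in spotter.spot_point('wrist','candlestick_c')[:2]])
E
python3 go.py 658,-122,52
```

```text
time_s: 25.3
ee_pos: [659.4, -123.1, 57.3]
wrist_force: [-0.4, 0.2, -2.2]
width: 0.285
gripper_force: 29.9
[([661.0, -121.0, 60.0], 0.7)]
at [ 659.5 -123.2   57.3] w 0.287 t 25.4 f [ 0.2 -0.3 -2.7]
658,-122,52 [ 0.022 -0.023  0.088] rows>= 0.09
```

```bash
python3 -m pendant '[[0.02,-0.02,0.06,0,0,0,3],[0,0,0.02,0,0,0,3],[0,0,0.02,0,0,0,3],[0,0,0,0,0,0,3]]' | grep -v rot;  python3 -m pendant '[[0,0,0.015,0,0,0,3],[0,0,0,0,0,0,3]]' | grep -v rot
```

```text
time_s: 25.9
ee_pos: [657.2, -121.6, 50.8]
wrist_force: [-3.5, 1.4, 7.8]
width: 0.283
gripper_force: 30.0
time_s: 26.15
ee_pos: [657.2, -121.6, 50.7]
wrist_force: [-6.3, 3.4, 12.1]
width: 0.287
gripper_force: 30.1
```

```bash
python3 -m pendant '[[0,0,-0.02,0,0,0,40],[0,0,0,0,0,0,100],[0,0,0,0,0,0,100],[0,0,0,0,0,0,100],[0,0,0,0,0,0,100],[0,0,-0.6,0,0,0,100],[0,0,-0.8,0,0,0,100],[0,0,-0.8,0,0,0,100]]' | grep -v rot; python3 -m pendant '[[0,0,0,0,0,0,100]]' >/dev/null; python3 go.py 441,106,160 ;python3 - <<'E'
from h import *
imaging.camera('wrist')
for q in ['pillar_c','candlestick_c']:print([(np.round(toworld('wrist',d['at']),0).tolist(),round(d['confidence'],2)) for d in spotter.spot_point('wrist',q)[:2]])
E
```

```text
time_s: 27.15
ee_pos: [656.8, -121.7, 182.8]
wrist_force: [0.3, -0.1, -0.3]
width: 0.998
gripper_force: 0.0
at [ 660.  -122.8  187.4] w 0.999 t 27.275 f [ 0.2 -0.2 -1.3]
441,106,160 [ 4.108 -3.32   0.411] rows>= 5.3
[]
[([651.0, -118.0, 45.0], 0.7), ([461.0, -56.0, 8.0], 0.7)]
```

```bash
python3 -m pendant '[[0.4,-0.3,0,0,0,0,100],[0.65,-0.53,0,0,0,0,100],[0.7,-0.57,0,0,0,0,100],[0.7,-0.57,0.05,0,0,0,100],[0.7,-0.57,0.1,0,0,0,100],[0.6,-0.48,0.15,0,0,0,100],[0.36,-0.28,0.1,0,0,0,100],[0,0,0,0,0,0,100]]' | grep -v rot; python3 go.py 441,106,28;python3 - <<'E'
from h import *
save('wrist','w5.png')
for q in ['tealight_c']: print(q,[(np.round(toworld('wrist',d['at']),0).tolist(),round(d['confidence'],2)) for d in spotter.spot_point('wrist',q)[:2]])
E
python3 -m pendant '[[0,0,0,0,0,0,100]]'; python3 go.py 441,106,28
```

```text
time_s: 28.42
ee_pos: [436.3, 108.4, 155.6]
wrist_force: [0.1, -0.6, -0.8]
width: 1.0
gripper_force: 0.0
at [436.3 108.4 155.6] w 1.0 t 28.425 f [ 0.1 -0.6 -0.8]
441,106,28 [-0.048  0.084  2.126] rows>= 2.13
tealight_c [([449.0, 106.0, 38.0], 0.91)]
time_s: 28.65
ee_pos: [439.8, 106.6, 157.6]
tool_rot: [[-0.083, 0.997, -0.0], [0.997, 0.083, -0.0], [-0.0, -0.0, -1.0]]
wrist_force: [1.1, -0.2, 0.7]
width: 0.998
gripper_force: 0.0
at [439.8 106.6 157.6] w 0.998 t 28.65 f [ 1.1 -0.2  0.7]
441,106,28 [-0.011  0.019  2.16 ] rows>= 2.16
```

View pics/w5.png

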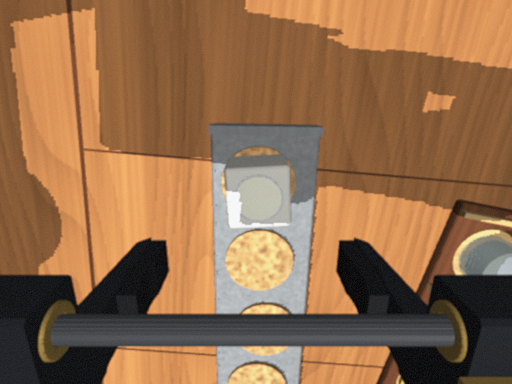

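The tealight at (259,195) is centred between the fingers. Descend and grip.

```bash
python3 -m pendant '[[0,0.02,0.7,0,0,0,100],[0,0,0.8,0,0,0,100],[0,0,0.62,0,0,0,100],[0,0,0,0,0,0,80],[0,0,0,0,0,0,60],[0,0,0,0,0,0,20],[0,0,0,0,0,0,20],[0,0,0,0,0,0,20]]' | grep -v rot; python3 -m pendant '[[0,0,0,0,0,0,20],[0,0,0,0,0,0,20],[0,0,-0.6,0,0,0,20],[0,0,-0.7,0,0,0,20],[0,0,-0.7,0,0,0,20],[0,0,0,0,0,0,20]]'|grep -v rot; python3 go.py 648.3,-206.5,150;python3 - <<'E'
from h import *
imaging.camera('wrist')
for q in ['tealight_c']: print(q,[(np.round(toworld('wrist',d['at']),0).tolist(),round(d['confidence'],2)) for d in spotter.spot_point('wrist',q)[:2]])
E
```

```text
time_s: 29.65
ee_pos: [441.4, 107.3, 32.0]
wrist_force: [-0.5, -1.0, 6.5]
width: 0.593
gripper_force: 29.6
time_s: 30.4
ee_pos: [442.9, 107.5, 154.2]
wrist_force: [0.2, -0.2, -2.1]
width: 0.592
gripper_force: 29.6
at [442.9 107.5 154.2] w 0.592 t 30.4 f [ 0.2 -0.2 -2.1]
648.3,-206.5,150 [-5.503  2.97   0.099] rows>= 6.25
tealight_c [([441.0, 106.0, 157.0], 0.67)]
```

```bash
python3 -m pendant '[[-0.4,0.22,0,0,0,0,20],[-0.75,0.4,0,0,0,0,20],[-0.8,0.43,0,0,0,0,20],[-0.8,0.43,0,0,0,0,20],[-0.8,0.43,0,0,0,0,20],[-0.8,0.43,0,0,0,0,20],[-0.75,0.4,0,0,0,0,20],[-0.4,0.22,0,0,0,0,20]]' | grep -v rot; python3 -m pendant '[[0,0,0,0,0,0,20],[0,0,0,0,0,0,20]]'| grep -v rot; python3 go.py 648.3,-206.5,150 648.3,-206.5,28
```

```text
time_s: 31.5
ee_pos: [644.5, -208.5, 147.1]
wrist_force: [-0.1, 0.5, -2.1]
width: 0.591
gripper_force: 29.6
time_s: 31.75
ee_pos: [643.6, -205.4, 148.1]
wrist_force: [-0.3, -0.3, -1.3]
width: 0.588
gripper_force: 29.6
at [ 643.6 -205.4  148.1] w 0.588 t 31.75 f [-0.3 -0.3 -1.3]
648.3,-206.5,150 [-0.025  0.077 -0.031] rows>= 0.09
648.3,-206.5,28 [-0.005  0.007  2.033] rows>= 2.03
```

```bash
python3 -m pendant '[[-0.02,0.04,0.6,0,0,0,20],[0,0,0.7,0,0,0,20],[0,0,0.5,0,0,0,20],[0,0,0.12,0,0,0,20],[0,0,0,0,0,0,20],[0,0,0,0,0,0,20]]' | grep -v rot; python3 - <<'E'
from h import *
save('wrist','w6.png')
print([(np.round(toworld('wrist',d['at']),0).tolist(),round(d['confidence'],2)) for d in spotter.spot_point('wrist','tealight_c')[:2]])
E
python3 go.py 648.3,-206.5,28
```

```text
time_s: 32.5
ee_pos: [648.6, -207.8, 37.3]
wrist_force: [-0.2, -0.4, -1.6]
width: 0.594
gripper_force: 29.6
[([649.0, -209.0, 44.0], 0.87)]
at [ 648.5 -207.9   37.2] w 0.594 t 32.6 f [-0.2  1.1 -2.6]
648.3,-206.5,28 [ 0.024 -0.001  0.153] rows>= 0.15
```

View pics/w6.png

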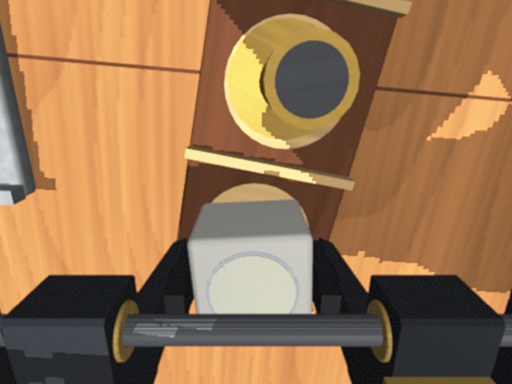

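The tealight hangs level over the right-end round (258,200), clear of the rib. Lower it and release.

```bash
python3 -m pendant '[[0.02,0,0.07,0,0,0,20],[0,0,0.02,0,0,0,20],[0,0,0.02,0,0,0,20],[0,0,0,0,0,0,20]]' | grep -v rot;  python3 -m pendant '[[0,0,0.02,0,0,0,20],[0,0,0,0,0,0,20]]' | grep -v rot
```

```text
time_s: 33.1
ee_pos: [647.2, -206.2, 29.1]
wrist_force: [-3.9, 1.3, 3.4]
width: 0.593
gripper_force: 29.6
time_s: 33.35
ee_pos: [647.3, -206.3, 29.0]
wrist_force: [-7.3, 3.1, 10.8]
width: 0.592
gripper_force: 29.6
```

Release, rise, then back off towards the robot to check everything.

```bash
python3 -m pendant '[[0,0,-0.02,0,0,0,80],[0,0,0,0,0,0,100],[0,0,0,0,0,0,100],[0,0,0,0,0,0,100],[0,0,-0.6,0,0,0,100],[0,0,-0.9,0,0,0,100],[0,0,-0.9,0,0,0,100],[0,0,-0.9,0,0,0,100]]' | grep -v rot; python3 -m pendant '[[0,-0.6,-0.4,0,0,0,100],[0.3,-0.7,-0.4,0,0,0,100],[0.3,-0.5,-0.4,0,0,0,100],[0.3,0,-0.4,0,0,0,100],[0.3,0,0,0,0,0,100],[0,0,0,0,0,0,100],[0,0,0,0,0,0,100]]'| grep -v rot
python3 - <<'E'
from h import *
o=np.array([663.0,-80.0]); y=np.array([.114,.9935]); x=np.array([.9935,-.114])
for c in ['wrist','top','scene']:
    save(c,c+'_end.png')
    for q in ['tealight_c','candlestick_c','pillar_c','votive_c']:
        for d in spotter.spot_point(c,q)[:2]:
            p=toworld(c,d['at']); r=p[:2]-o; print(c,q,'rack x,y',np.round([r@x,r@y]),'z',round(p[2]),round(d['confidence'],2))
E
```

```text
time_s: 34.35
ee_pos: [647.2, -206.3, 228.3]
wrist_force: [0.9, -0.2, -0.4]
width: 1.001
gripper_force: 0.0
time_s: 35.22
ee_pos: [533.5, -143.6, 321.1]
wrist_force: [-0.5, 0.3, -1.1]
width: 1.001
gripper_force: 0.0
wrist tealight_c rack x,y [ 1. 41.] z 56 0.74
wrist tealight_c rack x,y [  -1. -130.] z 39 0.61
wrist pillar_c rack x,y [ 2. 42.] z 57 0.72
wrist votive_c rack x,y [2. 3.] z -1 0.6
top candlestick_c rack x,y [  0. -40.] z 51 0.55
top candlestick_c rack x,y [-211.   34.] z 0 0.24
top pillar_c rack x,y [-7. 40.] z 51 0.51
scene tealight_c rack x,y [  -0. -130.] z 38 0.9
scene candlestick_c rack x,y [ -2. -44.] z 54 0.86
scene pillar_c rack x,y [ 2. 40.] z 57 0.8
scene votive_c rack x,y [ -3. 129.] z 49 0.94
```

View pics/wrist_end.png

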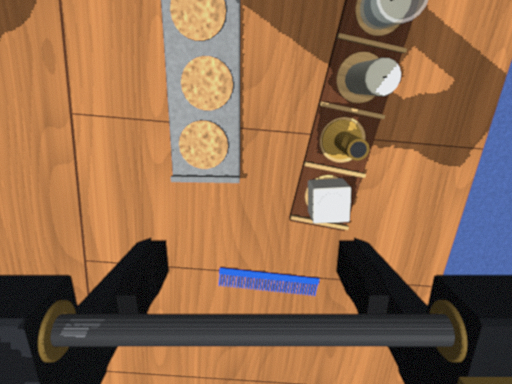

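View pics/scene_end.png

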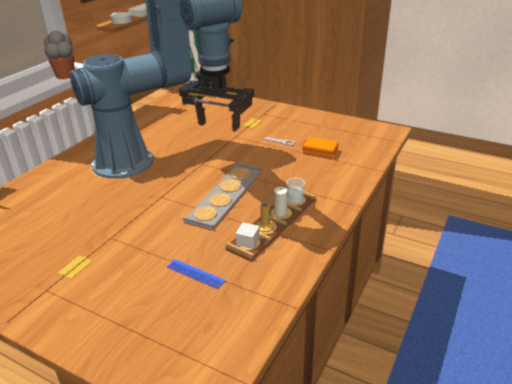

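All four stand upright in their bays: tealight (328,200), candlestick (343,140), pillar (370,77) and votive (388,10) in the wrist view. The order is reversed, and the case, comb and opener have not moved.

```bash
python3 -c "
from station import job; print(job.hand_in())"
```

```text
the job is handed in; nothing more can be done
None
```

All four candle pieces stand upright in their rack bays in reversed order, each measured within about 4 mm of its pale round in the last scene view; the case, comb and opener look unmoved, and the job was handed in at about 36 s (no verdict was returned).

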